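# Isolate and vent a regulator before opening it

## Task

Make the regulator in the vise safe to open, using only the fingertips: push the yellow valve cap on the manifold fully down, then the red one fully down, then press the round chrome purge button on top of the regulator well down and keep it held, so that the program finishes with the fingertips still holding the purge button down. Press gently each time and keep to that order. Leave the blue valve out, and do not pick up or shift any of the loose things on the bench.

Things in the scene. Friction and masses are not known exactly. Their poses are not given: they have to be found in the camera images.
- yellow_cap (a point): centre of the top face of the yellow plastic valve cap (to be pushed first): a flat round button 28 mm across and 10 mm thick, facing up, on the aluminium manifold bar. The point rides with the cap: about 64 mm above the bench when out, 54 mm when fully down
- yellow_plunger (a joint): how far the yellow cap is pushed down, in m: 0 fully out, 0.010 at its stop (starts within 0.0015 of fully out). About 3 N moves it, slowly pushed; it has no spring and stays where it is left; at the stop it is rigid
- yellow_valve: the fixed brass foot of the yellow valve, 30 mm across, 12 mm high, standing on the manifold; origin at the centre of its underside, 30 mm above the bench, with the yellow cap straight above it
- red_cap (a point): centre of the top face of the red plastic valve cap (to be pushed second): a flat round button 28 mm across and 10 mm thick, facing up, on the aluminium manifold bar. The point rides with the cap: about 64 mm above the bench when out, 54 mm when fully down
- red_plunger (a joint): how far the red cap is pushed down, in m: 0 fully out, 0.010 at its stop (starts within 0.0015 of fully out). About 3 N moves it, slowly pushed; it has no spring and stays where it is left; at the stop it is rigid
- red_valve: the fixed brass foot of the red valve, 30 mm across, 12 mm high, standing on the manifold; origin at the centre of its underside, 30 mm above the bench, with the red cap straight above it
- blue_cap (a point): centre of the top face of the blue plastic valve cap (to be left out): a flat round button 28 mm across and 10 mm thick, facing up, on the aluminium manifold bar. The point rides with the cap: about 64 mm above the bench when out, 54 mm when fully down
- blue_plunger (a joint): how far the blue cap is pushed down, in m: 0 fully out, 0.010 at its stop (starts within 0.0015 of fully out). About 3 N moves it, slowly pushed; it has no spring and stays where it is left; at the stop it is rigid
- blue_valve: the fixed brass foot of the blue valve, 30 mm across, 12 mm high, standing on the manifold; origin at the centre of its underside, 30 mm above the bench, with the blue cap straight above it
- manifold: fixed aluminium manifold bar, 50 mm (x) by 240 mm (y) by 30 mm high, origin at the centre of its underside; the three valves stand along its length 80 mm apart, in any order of colours
- purge_top (a point): centre of the top face of the purge button: a flat chrome disc 40 mm across, facing up, in the middle of the matte black round regulator housing (72 mm across, its top 86 mm above the bench). The point rides with the button: 95 mm above the bench when out, 89 mm when fully down
- purge (a joint): how far the purge button is pressed, in m: 0 out, 0.006 at its stop. A spring pushes it back: about 0.7 N to start, 5 N at the stop, where it is rigid
- vise: fixed small aluminium vise, base 90 mm (x) by 155 mm (y), with orange plastic jaw faces gripping the regulator at +y and -y of it; jaws up to 76 mm above the bench, the regulator's black outlet tube points to the vise's -x, the screw handle to its +y (114 mm out). Origin on the bench, straight below the purge button
- mouthpiece: loose black rubber mouthpiece, about 46 by 62 mm, 24 mm high; origin at its underside; leave alone
- cover: loose chrome domed second-stage cover, 62 mm across, 15 mm high, lying on the bench; origin at the centre of its underside; leave alone
- tee: loose yellow nylon exhaust tee, about 40 by 100 mm, 28 mm high; origin at its underside; leave alone
- knob: loose brass adjustment knob standing on its stem, 24 mm across, 22 mm high, between manifold and vise; origin at the centre of its underside; leave alone
- jar: loose whitish grease jar with a white lid, 52 mm across, 50 mm high; origin at the centre of its underside; leave alone
- driver: loose screwdriver lying on the bench beyond the vise, 180 mm long, red handle; origin at its underside near mid-length; leave alone
Mind the look-alikes: they are no part of the job. What is shaped like the vise but pink is not meant.

How it is judged:
On the way, in this order (a step that is already met when the one before it is completed fails the run):
1. the yellow cap is pushed fully down by the fingers (value of joint yellow_plunger above 0.0085 m and contact force between the fingers and yellow_valve above 0.5 N), for 0.02 s.
2. the red cap is pushed fully down by the fingers (value of joint each of yellow_plunger, red_plunger above 0.0085 m and contact force between the fingers and red_valve above 0.5 N), for 0.02 s.
3. the purge button is pressed down (value of joint each of yellow_plunger, red_plunger above 0.0085 m and value of joint purge above 0.004 m), for 0.2 s.
At the end, for the whole second after the job is handed in: the yellow and red caps are down (8.5 mm or more of 10), the blue cap is out (pushed less than 3 mm), and the fingertips hold the purge button down (more than 4 mm of 6) with less than 20 N (all of step 3 and value of joint blue_plunger below 0.003 m and contact force between the fingers and vise above 1 N and contact force between anything else and vise below 20 N); the arm keeps its last pose, push and grip.
It fails at once if the red cap is pushed (over 4 mm) before the yellow one is down (value of joint red_plunger above 0.004 m and value of joint yellow_plunger below 0.008 m).
It fails at once if the purge button is pressed (over 2 mm) before both caps are down (value of joint purge above 0.002 m and value of joint any of yellow_plunger, red_plunger below 0.008 m).
It fails at once if the blue cap is pushed (3 mm or more) (value of joint blue_plunger above 0.003 m).
It fails at once if a valve, the manifold or the vise and regulator is pressed hard (over 20 N) (contact force between anything else and yellow_valve above 20 N or contact force between anything else and red_valve above 20 N or contact force between anything else and blue_valve above 20 N or contact force between anything else and manifold above 20 N or contact force between anything else and vise above 20 N).
It fails at once if a loose thing is picked up or shifted (over 15 mm) (distance of any of mouthpiece, cover, tee, knob, jar, driver from where it was at the start of the episode above 0.015 m).
It also fails if it takes over 40 s, if anything falls off the work surface, if the arm or the gripper's body presses on something with over 40 N, if the wrist force passes 120 N, or if a joint passes its speed limit or range.

## Robot

A 7-joint arm with a two-finger parallel gripper is mounted at the origin on the work surface. World frame = base frame: x ahead of the robot, y to its left, z up, the work surface at z = 0. Lengths are in m, angles in rad, forces in N, time in s.
With the tool pointing down it reaches from about 0.35 to 0.775 m from the base axis. Payload 3.1 kg.
Tool frame: the origin (TCP) lies at the very end of the fingers, on their centre line; the grasp point (between the pads) lies 19 mm behind it; z points along the fingers, y is the line along which they close (so a half turn about z gives the same grasp; the last joint's range is limited). The gripper opens to 85 mm and grips with 20 to 120 N. Pads are 22 mm wide; open, the fingers measure 114 mm over their backs; the gripper's body (76 mm by 85 mm) begins 54 mm behind the grasp point. The pads swing forward as they close: fully open they stand 13 mm farther back than shut.
Start: joints at [-1.178, 0.311, 0.014, 1.512, -0.004, 1.319, -0.027], TCP at [0.232, 0.499, 0.231] pointing down, gripper open.
Joint ranges: [-2.7, 2.7], [-0.3, 1.91], [-1.27, 1.3], [0.12, 2.57], [-1.44, 4.58], [0.2, 2.03], [-3.05, 3.05]. Speed limits (rad/s): [2.79, 2.79, 3.14, 3.14, 3.14, 3.14, 3.14].

## Interface

Orientations are given as a unit quaternion [x, y, z, w].
In Python, from bench import sense, get_image, manip gives the robot as it stands.
- The arm moves only by the tool arm_command, never from a script. Its argument "moves" is a list of rows, each a list of 3 entries, a list of its own where there are three numbers: the turn, a rotation vector about the tool's x, y, z in degrees, then the shift along the tool's x, y, z in cm, then the opening, from -1 (shut) to 1 (fully open), so that 0 is half open. In form: [[[wx, wy, wz], [dx, dy, dz], jaw], ...]. A call has 1 to 8 rows; each row is the pose to reach, as a shift and turn from the pose commanded when the call began, along the tool's axes at that moment; what a row does not reach only later rows make up. A row lasts 1/10 s, in which the tool goes at most 50 mm and 8.59 degrees, less where a joint would pass 70% of its speed; a pose out of reach is approached as far as the arm can. A call with a gripper value outside its range is refused whole. The fingers move at their own pace and stop on an object; the grip force is fixed at half the most. Time passes only in rows, so rows that repeat a pose let the fingers close. It gives the time, the measured TCP pose, the force, the opening and the grip force at its end, in the units of the state.
- sense(): the state, without advancing time (a new reading comes with each control period).
- get_image(name): name is "scene" or "top" or "wrist"; returns a dict with "pixels" (384x512x3 uint8, red, green, blue), "intrinsics" (3x3 intrinsics, pixels), "camera_from_world" (4x4, takes a point from world to camera coordinates); the wrist camera has in their place "hand_eye" (4x4, takes a point from camera to tool coordinates, whose origin is the TCP and whose axes are the flange's). Camera axes: x right, y down, z forward; pixel columns grow to the right and rows downward; lengths in m; the calibration is good to about 2 mm. A picture is of the moment at which its call begins: read the wrist's pose just before it. There is no depth.
- manip.close_job(): hands the job in; it is judged then, once.
The state is a dict: "clock": time; "joint_positions": joint angles; "dq": joint speeds; "joint_efforts": joint torques, N m; "position": TCP position; "tool_rot": TCP orientation; "ft_force": force on the tool from outside, world axes, zero at the start; "torque": the same for the moment, N m; "opening": finger opening in m; "finger_force": force on a finger pad.
Only numpy, scipy, OpenCV 4.12 (cv2) and the standard library are available. Lean on these libraries where they do the work, as an engineer would, in place of code of your own. Each camera call takes 0.05 s, during which the arm holds its last target. There are 200 camera calls.

## Working session

There is one attempt and no reset: what is moved stays moved. The work goes in short steps, Python scripts to look and compute and a tool call to move; the robot and the scene stay as the last step left them, time stands still between calls to the robot, and variables do not carry over. Pictures are saved under pics/ and viewed, at most 10 in all, crops included, and the job is handed in when it is done.

Besides the shell and the picture viewer there is one more tool, called after "Request:" by a JSON object that holds its "method" and its "body", one argument or row to a line. arm_command: Moves the arm, as the interface text tells. Its arguments: {"type":"object","properties":{"moves":{"type":"array","items":{"type":"array"}}},"required":["moves"]}

```bash
ls; mkdir -p pics
python3 - <<'E'
from bench import sense,get_image
import cv2,numpy as np
s=sense();print({k:np.round(v,4).tolist() for k,v in s.items()})
for n in("scene","top"):
    d=get_image(n);cv2.imwrite(f"pics/{n}0.png",d["pixels"][:,:,::-1]);print(n,np.round(d["intrinsics"],2).tolist(),np.round(d["camera_from_world"],4).tolist())
E
```

```text
pics
{'clock': 0.0, 'joint_positions': [-1.1777, 0.3117, 0.014, 1.5131, -0.0044, 1.3191, -0.0272], 'dq': [0.0005, 0.0011, 0.0003, 0.0, 0.0013, -0.0005, -0.0007], 'joint_efforts': [-0.0, -37.9913, 0.146, -23.0591, 0.0122, 0.0137, 0.0], 'position': [0.2314, 0.4982, 0.2302], 'tool_rot': [0.2157, 0.9765, -0.0011, -0.0002], 'ft_force': [0.7267, -0.1366, -0.0408], 'torque': [0.0204, -0.0405, -0.0121], 'finger_force': 0.0, 'opening': 0.0852}
scene [[495.97, 0.0, 250.2], [0.0, 495.97, 201.34], [0.0, 0.0, 1.0]] [[-0.4837, 0.8752, -0.009, 0.1401], [0.5927, 0.3199, -0.7391, -0.2946], [-0.644, -0.3628, -0.6735, 1.7571], [0.0, 0.0, 0.0, 1.0]]
top [[400.48, 0.0, 250.58], [0.0, 400.48, 195.51], [0.0, 0.0, 1.0]] [[0.0106, -0.9999, 0.0091, 0.1005], [-0.9933, -0.0115, -0.1152, 0.5069], [0.1153, -0.0078, -0.9933, 1.2119], [0.0, 0.0, 0.0, 1.0]]
```

View pics/top0.png

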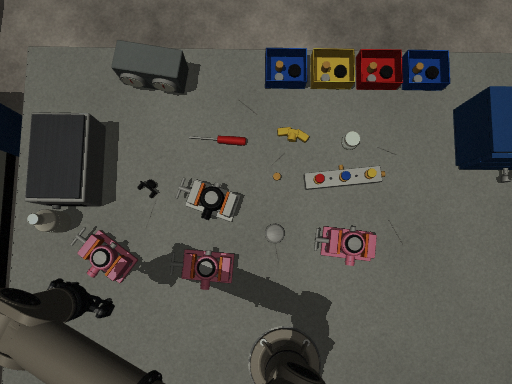

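View pics/scene0.png

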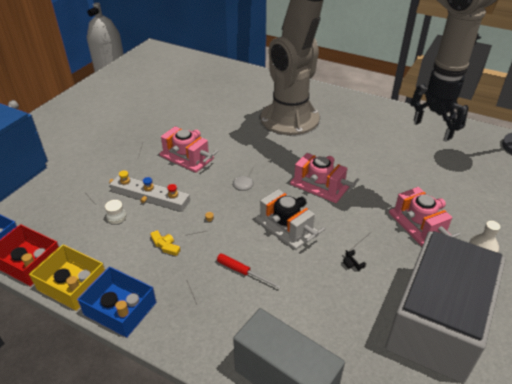

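```bash
cat > h.py <<'E'
import numpy as np,cv2
from bench import sense,get_image
from scipy.spatial.transform import Rotation as R
def cast(K,T,uv,z):
    "ray through pixel uv to plane z; T = camera_from_world"
    d=T[:3,:3].T@np.linalg.solve(K,[*uv,1]);c=-T[:3,:3].T@T[:3,3]
    return c+d*(z-c[2])/d[2]
def blob(img,lo,hi,near,r=10):
    "centroid of the HSV mask within r px of near"
    h=cv2.cvtColor(img,cv2.COLOR_RGB2HSV);m=cv2.inRange(h,lo,hi)
    k=np.zeros_like(m);cv2.circle(k,near,r,255,-1);M=cv2.moments(m&k,True)
    return (M["m10"]/max(M["m00"],1),M["m01"]/max(M["m00"],1)),M["m00"]
def wrist():
    s=sense();d=get_image("wrist");W=np.eye(4);W[:3,:3]=R.from_quat(s["tool_rot"]).as_matrix();W[:3,3]=s["position"]
    return d["pixels"],np.array(d["intrinsics"]),np.linalg.inv(W@np.array(d["hand_eye"])),s
def totool(s,p):
    return R.from_quat(s["tool_rot"]).inv().apply(np.array(p)-s["position"])*100
C={"yellow":((22,120,90),(33,255,255)),"red":((0,160,80),(6,255,255)),"blue":((105,120,60),(125,255,255))}
E
python3 - <<'E'
from h import *
s=sense()
P={"top":{"yellow":(371,173),"red":(319,178),"blue":(346,175)},"scene":{"yellow":(124,176),"red":(172,189),"blue":(147,183)}}
for n in P:
    d=get_image(n);K,T=np.array(d["intrinsics"]),np.array(d["camera_from_world"])
    for c,p in P[n].items():
        uv,a=blob(d["pixels"],*C[c],p,9);q=cast(K,T,uv,.062);print(n,c,np.round(uv,1),a,q.round(4),totool(s,q).round(1))
    p=(212,197) if n=="top" else (292,202)
    q=cast(K,T,p,.095);print(n,"purge",q.round(4))
    a=d["pixels"];
    if n=="top":x=a[150:285,90:400]
    else:x=a[140:250,100:360]
    x=cv2.resize(x,None,fx=2.5,fy=2.5,interpolation=3);cv2.imwrite(f"pics/{n}1.png",x[:,:,::-1])
E
```

```text
top yellow [371.7 172.3] 65.0 [ 0.5772 -0.2615  0.062 ] [-63.4 -54.3  17. ]
top red [319.3 177.7] 61.0 [ 0.5589 -0.1017  0.062 ] [-55.  -40.6  16.9]
top blue [345.7 175.1] 62.0 [ 0.5678 -0.1821  0.062 ] [-59.2 -47.5  16.9]
top purge [0.4924 0.2196 0.095 ]
scene yellow [123.2 173.7] 53.0 [ 0.5794 -0.2594  0.062 ] [-63.5 -54.   17. ]
scene red [171.6 187.6] 53.0 [ 0.5631 -0.0996  0.062 ] [-55.3 -40.2  16.9]
scene blue [147.  180.4] 51.0 [ 0.5708 -0.1799  0.062 ] [-59.3 -47.2  16.9]
scene purge [0.4907 0.2364 0.095 ]
```

View pics/top1.png

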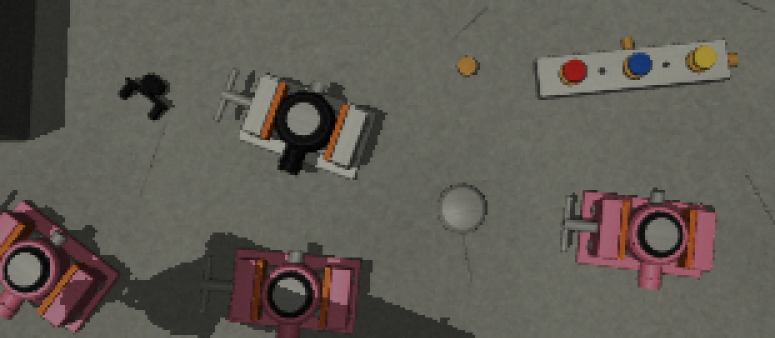

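Candidates, top view:
- **Yellow:** cap (371,172), against the tee (293,133) and the yellow bin (332,68).
- **Red:** cap (319,178), against the driver handle (232,140) and the red bin (380,68).
- **Purge:** button on the aluminium vise (212,197), against the pink vises (206,267), (102,257) and (354,243), and the chrome cover (275,233).

The crop shows the caps on the manifold bar and the only non-pink vise, with black housing and orange jaws, at (212,197). I choose those and move over with the fingers shut.

Request:
{"method": "arm_command", "body": {
  "moves": [
    [[0,0,0],[-63.4,-54.1,5],-1],
    [[0,0,0],[-63.4,-54.1,5],-1],
    [[0,0,0],[-63.4,-54.1,5],-1],
    [[0,0,0],[-63.4,-54.1,5],-1],
    [[0,0,0],[-63.4,-54.1,5],-1],
    [[0,0,0],[-63.4,-54.1,5],-1],
    [[0,0,0],[-63.4,-54.1,5],-1],
    [[0,0,0],[-63.4,-54.1,5],-1]
  ]
}}

```text
clock: 1.0
position: [0.3984, 0.134, 0.2074]
tool_rot: [0.216, 0.977, 0.0, 0.0]
ft_force: [0.8, 0.0, 0.5]
opening: 0.0003
finger_force: 0.0
```

Run:
```python
from h import *
s=sense();print(s["clock"],s["position"],s["tool_rot"],s["opening"],s["ft_force"],totool(s,(.578,-.2605,.13)))
```

```text
1.0 [0.39835502 0.13395643 0.20738893] [2.15502655e-01 9.76503155e-01 3.77829145e-04 2.24583722e-04] 0.00026250552417354935 [0.79428845 0.00657756 0.50198996] [-32.8955811  -28.22741071   7.72440615]
```

Request:
{"method": "arm_command", "body": {
  "moves": [
    [[0,0,0],[-32.9,-28.2,7],-1],
    [[0,0,0],[-32.9,-28.2,7],-1],
    [[0,0,0],[-32.9,-28.2,7],-1],
    [[0,0,0],[-32.9,-28.2,7],-1],
    [[0,0,0],[-32.9,-28.2,7],-1],
    [[0,0,0],[-32.9,-28.2,7],-1],
    [[0,0,0],[-32.9,-28.2,7],-1],
    [[0,0,0],[-32.9,-28.2,7],-1]
  ]
}}

```text
clock: 1.8
position: [0.5623, -0.2249, 0.1429]
tool_rot: [0.215, 0.977, 0.0, -0.0]
ft_force: [0.5, -0.3, 0.8]
opening: 0.0004
finger_force: 0.0
```

Request:
{"method": "arm_command", "body": {
  "moves": [
    [[0,0,0],[-3.5,-3,0.5],-1],
    [[0,0,0],[-3.5,-3,0.5],-1],
    [[0,0,0],[-3.5,-3,0.5],-1]
  ]
}}

```text
clock: 2.1
position: [0.58, -0.2669, 0.1373]
tool_rot: [0.217, 0.976, -0.0, -0.001]
ft_force: [0.8, -0.5, 0.5]
opening: -0.0001
finger_force: 0.0
```

Run:
```python
from h import *
a,K,T,s=wrist();print(s["clock"],s["position"],s["tool_rot"],s["opening"],s["ft_force"],totool(s,(.578,-.2605,.07)))
print(K.round(1).tolist(),"cam at",(-T[:3,:3].T@T[:3,3]).round(3), "proj yellow",[ (lambda p:(K@p)[:2]/p[2])(T[:3,:3]@np.array(q)+T[:3,3]).round() for q in((.578,-.2605,.064),(.561,-.1007,.064),s["position"])])
cv2.imwrite("pics/w0.png",a[:,:,::-1])
```

```text
2.1 [ 0.5799671  -0.2668859   0.13728968] [ 2.17029347e-01  9.76164446e-01 -2.18571473e-04 -1.09045836e-03] -0.00014098558104733204 [ 0.81085566 -0.48496049  0.4672336 ] [0.43507018 0.50114049 6.72941895]
[[269.4, 0.0, 256.6], [0.0, 269.4, 195.3], [0.0, 0.0, 1.0]] cam at [ 0.513 -0.234  0.28 ] proj yellow [array([261., 200.]), array([445.,  95.]), array([255., 246.])]
```

View pics/w0.png

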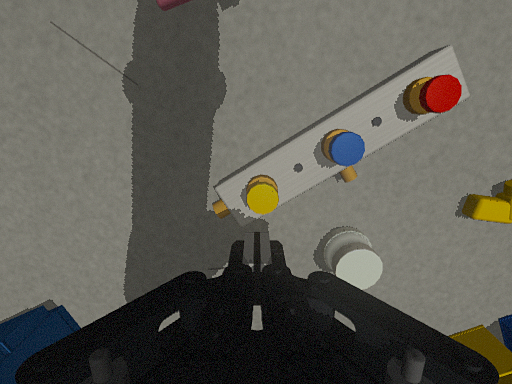

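The wrist view shows the shut fingertips at about (257,240), the yellow cap at (263,197), blue at (346,148) and red at (441,94). The cap pixels agree with my estimates to a few pixels. I refine from this picture.

Run:
```python
from h import *
a,K,T,s=wrist();print(s["position"])
for c,p in{"yellow":(263,197),"red":(441,94),"blue":(346,148)}.items():
    uv,n=blob(a,*C[c],p,22);q=cast(K,T,uv,.0635);print(c,np.round(uv,1),n,q.round(4),totool(s,[q[0],q[1],.07]).round(2))
```

```text
[ 0.58052273 -0.26486524  0.13783277]
yellow [259.7 198. ] 799.0 [ 0.5766 -0.2591  0.0635] [0.58 0.35 6.78]
red [439.5  93.9] 1016.0 [ 0.5589 -0.1011  0.0635] [ 8.85 13.93  6.81]
blue [344.5 148.9] 870.0 [ 0.5678 -0.1802  0.0635] [4.71 7.14 6.8 ]
```

Request:
{"method": "arm_command", "body": {
  "moves": [
    [[0,0,0],[0.5,0.4,3],-1],
    [[0,0,0],[0.5,0.4,5],-1],
    [[0,0,0],[0.5,0.4,6],-1],
    [[0,0,0],[0.5,0.4,6],-1],
    [[0,0,0],[0.5,0.4,6],-1]
  ]
}}

```text
clock: 2.7
position: [0.5787, -0.2593, 0.0797]
tool_rot: [0.215, 0.977, -0.0, 0.001]
ft_force: [0.1, 0.1, -0.3]
opening: -0.0004
finger_force: 0.0
```

Run:
```python
from h import *
s=sense();print(s["position"],s["ft_force"],totool(s,(.5773,-.2598,.064)),totool(s,(.56,-.101,.064)))
```

```text
[ 0.57870028 -0.25928345  0.0797232 ] [ 0.14320793  0.11302195 -0.3164232 ] [ 0.10811033 -0.10621669  1.57209976] [ 8.34999264 13.5772981   1.56214524]
```

Request:
{"method": "arm_command", "body": {
  "moves": [
    [[0,0,0],[0.1,-0.1,0.5],-1],
    [[0,0,0],[0.1,-0.1,1.0],-1],
    [[0,0,0],[0.1,-0.1,1.3],-1],
    [[0,0,0],[0.1,-0.1,1.5],-1],
    [[0,0,0],[0.1,-0.1,1.6],-1],
    [[0,0,0],[0.1,-0.1,1.7],-1],
    [[0,0,0],[0.1,-0.1,1.8],-1],
    [[0,0,0],[0.1,-0.1,1.9],-1]
  ]
}}

```text
clock: 3.5
position: [0.5764, -0.2602, 0.0596]
tool_rot: [0.216, 0.976, 0.0, -0.0]
ft_force: [-1.8, 0.1, 3.0]
opening: 0.0001
finger_force: 1.4
```

Request:
{"method": "arm_command", "body": {
  "moves": [
    [[0,0,0],[0,0,0.1],-1],
    [[0,0,0],[0,0,0.2],-1],
    [[0,0,0],[0,0,0.3],-1],
    [[0,0,0],[0,0,0.4],-1]
  ]
}}

```text
clock: 3.9
position: [0.5765, -0.2602, 0.0554]
tool_rot: [0.216, 0.976, 0.0, -0.0]
ft_force: [-1.7, 0.6, 2.9]
opening: 0.0001
finger_force: 1.4
```

Contact at about 3 N; the last few mm go finely.

Request:
{"method": "arm_command", "body": {
  "moves": [
    [[0,0,0],[0,0,0.1],-1],
    [[0,0,0],[0,0,0.15],-1],
    [[0,0,0],[0,0,0.2],-1]
  ]
}}

```text
clock: 4.2
position: [0.5765, -0.2602, 0.0542]
tool_rot: [0.216, 0.976, 0.0, -0.0]
ft_force: [-3.9, 2.2, 7.7]
opening: -0.0002
finger_force: 4.1
```

Force rose to 7.7 N at 54 mm: the yellow cap is at its stop. Lift, then over to red.

Request:
{"method": "arm_command", "body": {
  "moves": [
    [[0,0,0],[0,0,0],-1],
    [[0,0,0],[0,0,-3],-1],
    [[0,0,0],[0,0,-6],-1],
    [[0,0,0],[2.5,4.2,-6],-1],
    [[0,0,0],[5,8.4,-6],-1],
    [[0,0,0],[8.2,13.7,-6],-1],
    [[0,0,0],[8.2,13.7,-6],-1],
    [[0,0,0],[8.2,13.7,-6],-1]
  ]
}}

```text
clock: 5.0
position: [0.5607, -0.097, 0.1131]
tool_rot: [0.212, 0.977, 0.001, 0.0]
ft_force: [0.2, -0.0, 0.6]
opening: 0.0004
finger_force: 0.0
```

Request:
{"method": "arm_command", "body": {
  "moves": [
    [[0,0,0],[0,0,0],-1],
    [[0,0,0],[0,0,0],-1]
  ]
}}

```text
clock: 5.2
position: [0.56, -0.1047, 0.1137]
tool_rot: [0.218, 0.976, -0.001, 0.001]
ft_force: [0.5, 0.4, 0.6]
opening: 0.0002
finger_force: 0.0
```

Run:
```python
from h import *
d=get_image("top")
a,K,T,s=wrist();print(s["clock"],s["position"],s["ft_force"])
h=cv2.cvtColor(a,cv2.COLOR_RGB2HSV)
pr=lambda q:(lambda p:(K@p)[:2]/p[2])(T[:3,:3]@np.array(q)+T[:3,3])
for c,g,z in(("yellow",(.577,-.26,.054),.054),("red",(.56,-.101,.064),.0635),("blue",(.568,-.18,.064),.0635)):
    p=tuple(int(v) for v in pr(g));uv,n=blob(a,*C[c],p,26);q=cast(K,T,uv,z);print(c,p,np.round(uv,1),n,q.round(4),totool(s,[*q[:2],.064]).round(2))
cv2.imwrite("pics/w1.png",a[:,:,::-1])
```

```text
5.25 [ 0.55996615 -0.10459607  0.11370685] [-0.41807024  0.81015807 -0.22309395]
yellow (105, 296) [106.6 295.8] 607.0 [ 0.577  -0.2589  0.054 ] [ -8.1  -13.24   5.  ]
red (259, 213) [260.1 210.9] 905.0 [ 0.5587 -0.1001  0.0635] [0.32 0.36 4.97]
blue (175, 260) [176.  258.8] 785.0 [ 0.5673 -0.179   0.0635] [-3.82 -6.42  4.99]
```

View pics/w1.png

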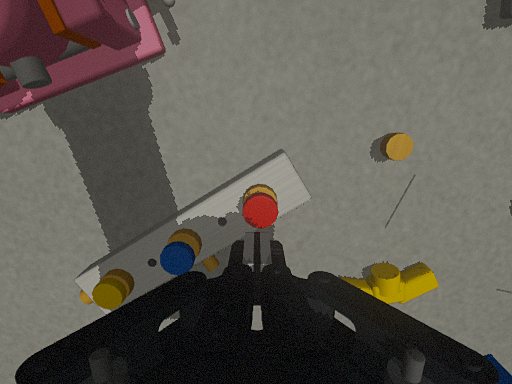

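The view shows red at (260,211) just ahead of the fingertips, yellow at (106,296) now pushed in, and blue at (177,258) still out. I descend over red.

Request:
{"method": "arm_command", "body": {
  "moves": [
    [[0,0,0],[0,0,1.5],-1],
    [[0,0,0],[0,0,3],-1],
    [[0,0,0],[0,0,3.8],-1],
    [[0,0,0],[0,0,3.8],-1],
    [[0,0,0],[0,0,3.8],-1]
  ]
}}

```text
clock: 5.8
position: [0.5602, -0.1022, 0.0758]
tool_rot: [0.216, 0.976, -0.0, 0.0]
ft_force: [-0.1, -0.8, -0.2]
opening: 0.0002
finger_force: 0.0
```

Run:
```python
from h import *
s=sense();print(s["position"],s["ft_force"],totool(s,(.5592,-.1008,.064)),totool(s,(.492,.225,.095)))
```

```text
[ 0.56016891 -0.10216517  0.07582698] [-0.10161984 -0.81395984 -0.22266113] [0.14615206 0.08309597 1.18259646] [19.98743911 26.78203693 -1.93424168]
```

Request:
{"method": "arm_command", "body": {
  "moves": [
    [[0,0,0],[0.1,0.1,0.4],-1],
    [[0,0,0],[0.1,0.1,0.8],-1],
    [[0,0,0],[0.1,0.1,1.0],-1],
    [[0,0,0],[0.1,0.1,1.1],-1],
    [[0,0,0],[0.1,0.1,1.2],-1],
    [[0,0,0],[0.1,0.1,1.3],-1],
    [[0,0,0],[0.1,0.1,1.4],-1],
    [[0,0,0],[0.1,0.1,1.5],-1]
  ]
}}

```text
clock: 6.6
position: [0.5595, -0.1, 0.0608]
tool_rot: [0.216, 0.976, 0.0, 0.0]
ft_force: [-1.0, 0.4, 2.1]
opening: 0.0002
finger_force: 1.4
```

Request:
{"method": "arm_command", "body": {
  "moves": [
    [[0,0,0],[0,0,0.1],-1],
    [[0,0,0],[0,0,0.2],-1],
    [[0,0,0],[0,0,0.3],-1],
    [[0,0,0],[0,0,0.4],-1]
  ]
}}

```text
clock: 7.0
position: [0.5595, -0.1001, 0.0565]
tool_rot: [0.216, 0.976, 0.0, 0.0]
ft_force: [-1.4, 0.8, 2.9]
opening: -0.0
finger_force: 1.4
```

Request:
{"method": "arm_command", "body": {
  "moves": [
    [[0,0,0],[0,0,0.1],-1],
    [[0,0,0],[0,0,0.2],-1],
    [[0,0,0],[0,0,0.25],-1],
    [[0,0,0],[0,0,0.3],-1]
  ]
}}

```text
clock: 7.4
position: [0.5596, -0.1, 0.0542]
tool_rot: [0.216, 0.976, 0.0, 0.0]
ft_force: [-2.0, 0.4, 8.5]
opening: 0.0001
finger_force: 4.3
```

The red cap is also at its stop (54 mm, 8.5 N). Lift and move towards the aluminium vise.

Request:
{"method": "arm_command", "body": {
  "moves": [
    [[0,0,0],[0,0,-4],-1],
    [[0,0,0],[0,0,-8],-1],
    [[0,0,0],[2,2.6,-11],-1],
    [[0,0,0],[4.7,6.4,-11],-1],
    [[0,0,0],[7.5,10,-11],-1],
    [[0,0,0],[10.2,13.8,-11],-1],
    [[0,0,0],[13,17.5,-11],-1],
    [[0,0,0],[15.8,21.2,-11],-1]
  ]
}}

```text
clock: 8.2
position: [0.5048, 0.1605, 0.1632]
tool_rot: [0.216, 0.976, 0.0, 0.0]
ft_force: [0.9, 0.4, -0.1]
opening: 0.0001
finger_force: 0.0
```

Request:
{"method": "arm_command", "body": {
  "moves": [
    [[0,0,0],[2,2.7,0],-1],
    [[0,0,0],[3,4,0],-1],
    [[0,0,0],[3,4,0],-1],
    [[0,0,0],[3,4,0],-1],
    [[0,0,0],[3,4,0],-1]
  ]
}}

```text
clock: 8.7
position: [0.4958, 0.2052, 0.1635]
tool_rot: [0.217, 0.976, -0.001, 0.0]
ft_force: [-0.4, -1.0, 0.7]
opening: 0.0
finger_force: 0.0
```

Run:
```python
from h import *
a,K,T,s=wrist();print(s["clock"],s["position"],s["ft_force"])
p=T[:3,:3]@np.array((.492,.225,.095))+T[:3,3];print((K@p)[:2]/p[2])
cv2.imwrite("pics/w2.png",a[:,:,::-1])
```

```text
8.7 [0.49578701 0.20516726 0.16345899] [-0.41604938 -0.96556979  0.70612067]
[275.51889616 193.08362616]
```

View pics/w2.png

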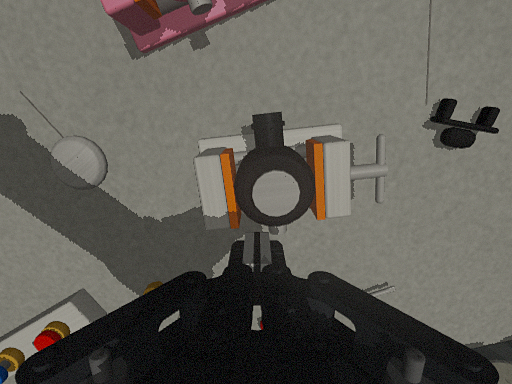

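The view shows the aluminium vise with orange jaws and the chrome button centred at (276,193), which matches the prediction (275.5,193). So the button is at (0.492, 0.225).

Request:
{"method": "arm_command", "body": {
  "moves": [
    [[0,0,0],[0.6,0.8,1],-1],
    [[0,0,0],[1.2,1.6,3],-1],
    [[0,0,0],[1.2,1.6,4.5],-1],
    [[0,0,0],[1.2,1.6,5.3],-1],
    [[0,0,0],[1.2,1.6,5.5],-1],
    [[0,0,0],[1.2,1.6,5.5],-1]
  ]
}}

```text
clock: 9.35
position: [0.4911, 0.2268, 0.1085]
tool_rot: [0.216, 0.976, -0.0, 0.0]
ft_force: [0.3, -0.8, -0.1]
opening: -0.0
finger_force: 0.0
```

Run:
```python
from h import *
a,K,T,s=wrist();print(s["position"],s["ft_force"],totool(s,(.492,.225,.095)))
```

```text
[0.49113242 0.22679046 0.10846188] [ 0.30215661 -0.77509331 -0.12575061] [-0.15403667 -0.12535622  1.34624128]
```

Request:
{"method": "arm_command", "body": {
  "moves": [
    [[0,0,0],[-0.1,-0.1,0.5],-1],
    [[0,0,0],[-0.1,-0.1,0.9],-1],
    [[0,0,0],[-0.1,-0.1,1.2],-1],
    [[0,0,0],[-0.1,-0.1,1.3],-1],
    [[0,0,0],[-0.1,-0.1,1.4],-1],
    [[0,0,0],[-0.1,-0.1,1.5],-1],
    [[0,0,0],[-0.1,-0.1,1.6],-1],
    [[0,0,0],[-0.1,-0.1,1.7],-1]
  ]
}}

```text
clock: 10.2
position: [0.4913, 0.2259, 0.0917]
tool_rot: [0.216, 0.976, 0.0, -0.0]
ft_force: [-2.0, -1.6, 2.2]
opening: 0.0
finger_force: 1.5
```

Request:
{"method": "arm_command", "body": {
  "moves": [
    [[0,0,0],[0,0,0.05],-1],
    [[0,0,0],[0,0,0.1],-1],
    [[0,0,0],[0,0,0.15],-1]
  ]
}}

```text
clock: 10.5
position: [0.4912, 0.2259, 0.0902]
tool_rot: [0.216, 0.976, -0.0, -0.0]
ft_force: [-2.4, -1.5, 3.5]
opening: 0.0001
finger_force: 2.0
```

Request:
{"method": "arm_command", "body": {
  "moves": [
    [[0,0,0],[0,0,0.05],-1],
    [[0,0,0],[0,0,0.1],-1],
    [[0,0,0],[0,0,0.15],-1],
    [[0,0,0],[0,0,0.15],-1],
    [[0,0,0],[0,0,0.15],-1],
    [[0,0,0],[0,0,0.15],-1]
  ]
}}

```text
clock: 11.1
position: [0.4913, 0.2259, 0.0891]
tool_rot: [0.216, 0.976, 0.0, -0.0]
ft_force: [-3.4, -0.6, 7.3]
opening: -0.0002
finger_force: 3.6
```

Run:
```python
from h import *
d=get_image("top");a=d["pixels"];s=sense();print(s["clock"],s["position"],s["ft_force"],s["finger_force"])
cv2.imwrite("pics/t2.png",cv2.resize(a[110:270,130:400],None,fx=2.5,fy=2.5)[:,:,::-1])
```

```text
11.15 [0.49128627 0.22589018 0.08908021] [-3.90748691 -1.73867157  7.71010514] 3.597995307063684
```

View pics/t2.png

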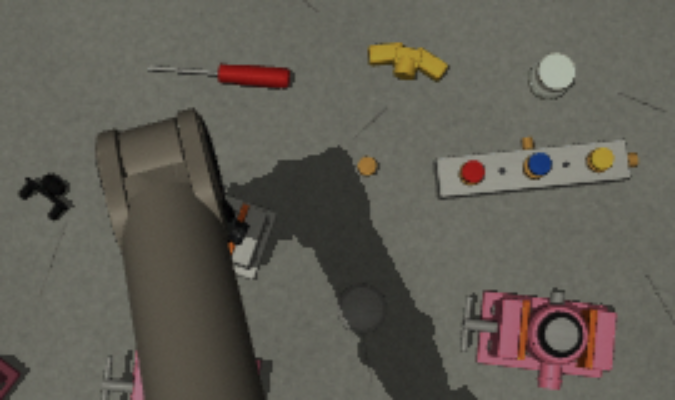

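The picture shows red (472,172) and yellow (602,158) pushed in, blue (540,163) still out, and the loose things where they were. The purge button is at its stop with about 7.5 N on it, so I hand in.

```bash
python3 -c "
from bench import manip;print(manip.close_job())"
```

```text
the job is handed in; nothing more can be done
None
```

I pushed the yellow cap fully down, then the red, and handed the job in with the fingertips holding the purge button at its stop at about 7.5 N; the blue valve is still out, the loose things look unmoved, and no verdict was returned.

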